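# Screw the chopper's discharge head round to the square tub

### The job

Screw the white discharge head of the herb chopper clockwise (seen from above) by the grip bar on its top, until the open end of its steel chute hangs centrally over the tall square clear tub, not over the round steel bowl. There is no stop to feel: stop when the chute's end is over the middle of the tub, then let go. Leave the tub and the bowl standing where they are.

Things in the scene. Friction and masses are not known exactly. Their poses are not given: they have to be found in the camera images.
- head_grip (a point): Bar 64 mm long, 18 thick, 44 tall across the top of the white round screw-on head (118 mm wide) of the chopper, a grey base with steel bowl fixed to the table. Point on the vertical screw axis, 24 mm above the head's flat top, 20 below the bar's top, 240 mm above the table. x: level, along bar and chute to its open end; y: across the bar; z: up. The head stays where left, turns stiffly (0.15 N m).
- chute_mouth (a point): Middle of the open lower end of the steel chute (sloping channel 54 mm wide) on the head's side; 190 mm from the screw axis, about 160 mm above the table, clear above tub and bowl. Turns with the head, same axes. Turn needed: 15 to 85 degrees, always clockwise from above (screws down, 4 mm a turn); no stop near the tub or bowl.
- tub: Tall square tub of clear plastic, loose, 100 mm by 100 mm (108 mm at the rim) and 120 mm high, open at the top, wall 3 mm; the place the chute must be turned to. Origin at the centre of its underside, z up. It stands about 190 mm from the screw axis.
- bowl: Low round steel bowl, loose, 90 mm across and 55 mm high, beside the tub, also about 190 mm from the screw axis: a bystander. Origin at the centre of its underside.
Mind the look-alikes: they are no part of the job. What is shaped like the tub but blue, green or yellow is not meant.

How it is judged:
At the end, for the whole second after the job is handed in: The chute's open end stays within 35 mm, measured level, of the middle of the square tub (about 10 degrees of turn either way), and tub and bowl stand upright (tilted less than 9 degrees) within 20 mm of where they began (horizontal distance between chute_mouth and tub below 0.035 m and distance of each of tub, bowl from where it was at the start of the episode below 0.02 m and angle between each of tub, bowl's own z axis and vertical below 0.15 rad); the robot touches nothing.
It fails at once if the square tub is pushed away (more than 20 mm) (distance of tub from where it was at the start of the episode above 0.02 m).
It fails at once if the round bowl is pushed away (more than 20 mm) (distance of bowl from where it was at the start of the episode above 0.02 m).
It also fails if it takes over 29 s, if anything falls off the work surface, if the arm or the gripper's body presses on something with over 40 N, if the wrist force passes 120 N, or if a joint passes its speed limit or range.

### The arm

A 6-joint arm with a two-finger parallel gripper is mounted at the origin on the work surface. World frame = base frame: x ahead of the robot, y to its left, z up, the work surface at z = 0. Lengths are in m, angles in rad, forces in N, time in s.
With the tool pointing down it reaches from about 0.325 to 0.775 m from the base axis. Payload 5.5 kg.
Tool frame: the origin (TCP) lies midway between the tips of the shut fingers; the grasp point (between the pads) lies 19 mm behind it (env.grip_depth is the z of the grasp point in the tool frame, in m); z points along the fingers, y is the line along which they close (so a half turn about z gives the same grasp; the last joint's range is limited). The gripper opens to 88 mm and grips with 3 to 60 N. Pads are 20 mm wide; open, the fingers measure 115 mm over their backs; the gripper's body (75 mm by 178 mm) begins 61 mm behind the grasp point.
Start: joints at [1.164, 0.091, 1.231, -0, 1.82, -0.057], TCP at [0.206, 0.564, 0.223] pointing down, gripper open.
Joint ranges: [-2.87, 2.87], [-0.86, 2.18], [0.17, 2.46], [-1.51, 4.65], [0.06, 2.69], [-2.65, 2.65]. Speed limits (rad/s): [2.57, 2.57, 3.01, 3.14, 3.14, 3.14].

### API

Orientations are given as a unit quaternion [x, y, z, w].
In Python, from station import env gives the robot as it stands. Calls block until the motion is done:
- env.movep(position, orientation): joint-space move of the TCP to a pose.
- env.move_l(position, attitude=None, speed=0.15): straight line of the TCP; attitude=None keeps the orientation; speed is the mean speed in m/s.
- env.set_joints(angles): joint-space move.
- env.set_gripper(opening, strength=None): finger opening in m; strength is the grip in N (None keeps the last); returns when the fingers have stopped.
- env.hold(seconds).
- env.solve_ik(position, orientation): joint angles nearest the present ones, or None.
- env.get_state(): the state.
- env.camera(name): name is "side" or "top"; returns a dict with "frame" (384x512x3 uint8, red, green, blue), "fx", "fy", "cx", "cy" (pixels), "world_from_camera" (4x4, takes a point from camera to world coordinates). Camera axes: x right, y down, z forward; pixel columns grow to the right and rows downward; lengths in m; the calibration is good to about 2 mm. A picture is of the moment at which its call begins. There is no depth.
A pose or a line that the arm cannot do raises env.IKError and nothing moves.
- env.finish_job(): hands the job in; it is judged then, once.
The state is a dict: "clock": time; "q": joint angles; "qvel": joint speeds; "effort": joint torques, N m; "ee_pos": TCP position; "eef_rot": TCP orientation; "contact_force": force on the tool from outside, world axes, zero at the start; "wrist_torque": the same for the moment, N m; "width": finger opening in m; "grip_force": force on a finger pad.
Only numpy, scipy, OpenCV 4.12 (cv2) and the standard library are available. Lean on these libraries where they do the work, as an engineer would, in place of code of your own. Each camera call takes 0.05 s, during which the arm holds its last target. There are 200 camera calls.

## Working session

There is one attempt and no reset: what is moved stays moved. The work goes in short steps, each a Python script; the robot and the scene stay as the last script left them, time stands still between calls to the robot, and variables do not carry over. Pictures are saved under pics/ and viewed, at most 10 in all, crops included, and the job is handed in when it is done.

```bash
mkdir -p pics; ls
cat > h.py <<'E'
import numpy as np, cv2
from station import env
def ray(c,u,v,z):
    T=np.array(c["world_from_camera"]);d=T[:3,:3]@[(u-c["cx"])/c["fx"],(v-c["cy"])/c["fy"],1];o=T[:3,3]
    return o+d*(z-o[2])/d[2]
def proj(c,p):
    T=np.linalg.inv(np.array(c["world_from_camera"]));q=T[:3,:3]@p+T[:3,3]
    return c["fx"]*q[0]/q[2]+c["cx"],c["fy"]*q[1]/q[2]+c["cy"]
def save(c,n,s=1.5,crop=None):
    f=c["frame"][...,::-1]
    if crop: a,b,w,h=crop; f=f[b:b+h,a:a+w]
    cv2.imwrite("pics/"+n,cv2.resize(f,None,fx=s,fy=s,interpolation=cv2.INTER_CUBIC))
E
python3 - <<'E'
from h import *
for n in("top","side"):
    c=env.camera(n);save(c,n+"1.png");print(n,c["fx"],np.round(c["world_from_camera"],3))
print(env.get_state()["clock"],env.grip_depth)
E
```

```text
pics
top 435.0739218191786 [[ 0.029 -0.994  0.102  0.427]
 [-0.999 -0.026  0.029  0.022]
 [-0.026 -0.102 -0.994  1.152]
 [ 0.     0.     0.     1.   ]]
side 368.00257356367246 [[ 0.587 -0.645  0.489  0.092]
 [-0.81  -0.461  0.363 -0.298]
 [-0.008 -0.609 -0.793  0.891]
 [ 0.     0.     0.     1.   ]]
0.1 -0.0187
```

View pics/top1.png

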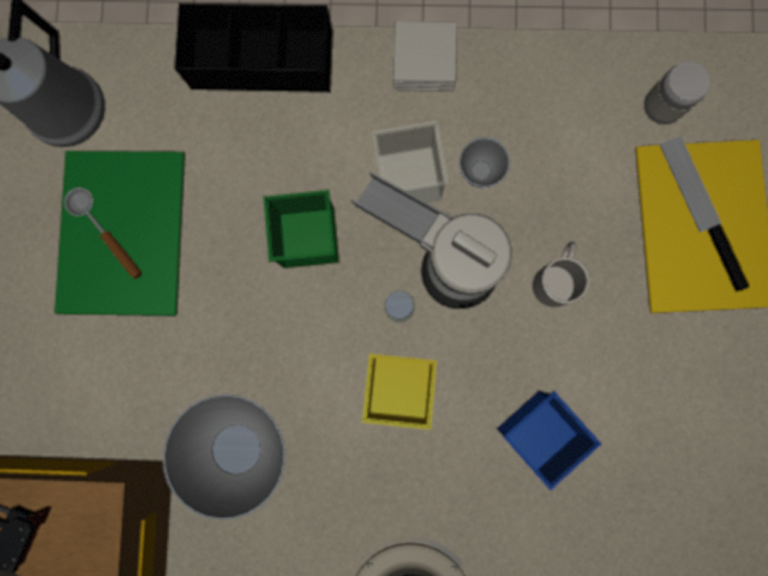

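View pics/side1.png

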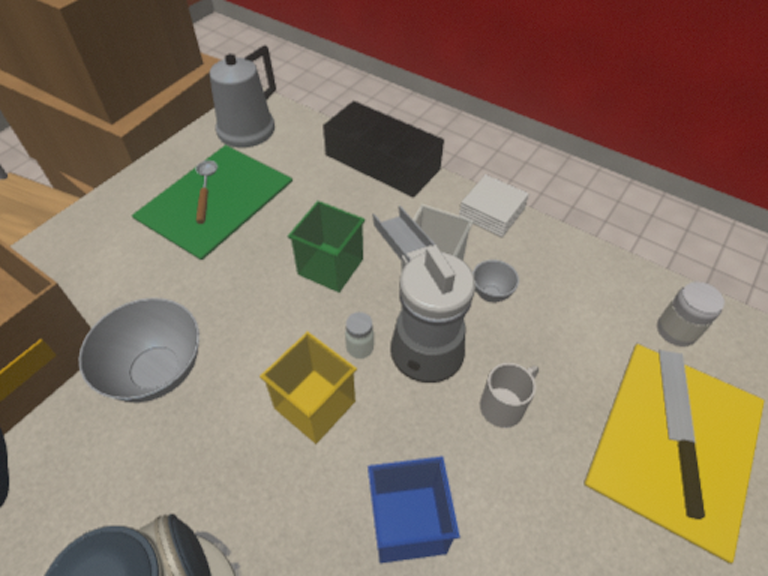

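The top view shows the head with its bar at about (474,248) and the chute running to a mouth at about (367,190). The clear tub is at (410,162) and the steel bowl at (484,162).

Things that could be taken for the tub: green tub (302,230), yellow (400,390), blue (550,437) and the white stack (425,55). Only the clear one at (410,162) matches the description. I'll check it in a close crop.

Run:
```python
from h import *
c=env.camera("top");save(c,"crop1.png",5,(225,70,125,120))
c=env.camera("side");save(c,"crop2.png",5,(240,130,110,115))
```

```text
(no output)
```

View pics/crop1.png

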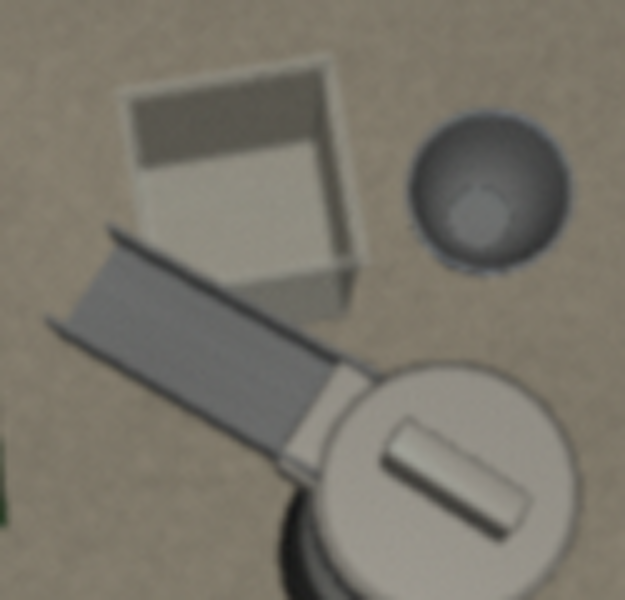

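View pics/crop2.png

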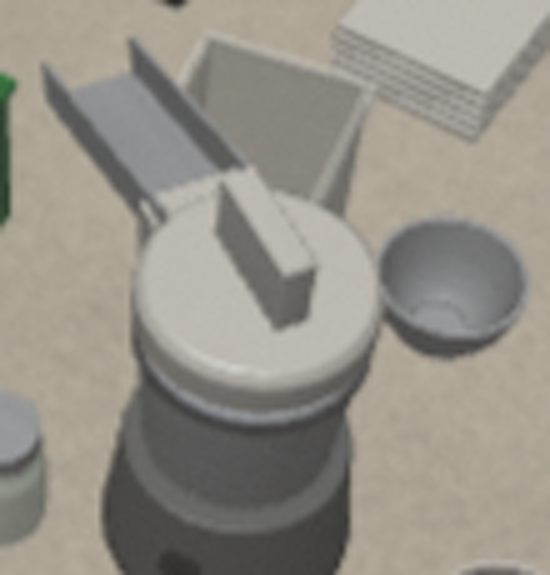

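Run:
```python
from h import *
c=env.camera("top")
P=lambda u,v,z: ray(c,225+(u-2)/5,70+(v-2)/5,z)
bar=P(460,474,.26);disk=P(449,493,.216);m=P(84,278,.17)
R=[P(*p,.12) for p in((120,93),(333,57),(365,262))]
tub=(R[0]+R[2])/2;bowl=P(490,192,.055)
print("bar",bar,"disk",disk,"mouth",m,"tub",tub,"bowl",bowl)
print("rim sides",np.linalg.norm(R[1]-R[0]),np.linalg.norm(R[2]-R[1]))
a=(P(399,435,.26)-P(521,513,.26))
print("barlen",np.linalg.norm(a))
ax=(bar+disk)[:2]/2
an=lambda d:np.degrees(np.arctan2(d[1],d[0]))
for n,p in(("mouth",m),("tub",tub),("bowl",bowl)):print(n,np.linalg.norm(p[:2]-ax),an(p[:2]-ax))
print("bar ang",an(a),"reach",np.linalg.norm(ax))
s=env.camera("side")
for p in([*ax,.26],[*tub[:2],.12]):print([ (x-o)*5 for x,o in zip(proj(s,np.array(p)),(240,130))])
```

```text
bar [ 0.57633437 -0.07172541  0.26      ] disk [ 0.57522808 -0.07170819  0.216     ] mouth [0.67861166 0.0932555  0.17      ] tub [0.74326944 0.02165954 0.12      ] bowl [ 0.75794784 -0.10635737  0.055     ]
rim sides 0.1056098238030274 0.10356991922351108
barlen 0.059706516995231156
mouth 0.1943964007551362 58.0639129504355
tub 0.19175881151820956 29.14010041812295
bowl 0.18543096524320685 -10.7667423192309
bar ang 58.28344270331617 reach 0.5802304012508285
[np.float64(267.58968875481827), np.float64(216.2560740098982)]
[np.float64(257.81041788806476), np.float64(116.07912984471056)]
```

```bash
cat >> h.py <<'E'
from scipy.spatial.transform import Rotation as Ro
def down(deg):
    """tool pointing down, closing axis (tool y) at yaw deg"""
    a=np.radians(deg);y=np.array([np.cos(a),np.sin(a),0]);z=np.array([0,0,-1.])
    return Ro.from_matrix(np.c_[np.cross(y,z),y,z]).as_quat()
AX=np.array([.576,-.0717])
def tcp(z): return [*AX,z+env.grip_depth]   # z = grasp height
E
python3 - <<'E'
from h import *
for y in(148,-32):
    q=[env.solve_ik(tcp(.242),down(y-d)) for d in(0,29)]
    print(y,[None if k is None else np.round(k,2) for k in q])
y=min((148,-32),key=lambda y:max(abs(env.solve_ik(tcp(.242),down(y-d))[5]) for d in(0,29)))
p=env.get_state()["ee_pos"]
env.move_l([p[0],p[1],.38],speed=.25)
env.movep(tcp(.36),down(y))
env.set_gripper(.06)
env.move_l(tcp(.242),speed=.12)
s=env.get_state();print(y,s["clock"],s["contact_force"],s["ee_pos"])
c=env.camera("side");save(c,"side2.png",4,(220,60,150,150))
E
```

```text
148 [None, array([-0.18,  0.04,  1.28, -0.  ,  1.82, -2.26])]
-32 [array([-0.18,  0.04,  1.28, -0.  ,  1.82,  0.38]), array([-0.18,  0.04,  1.28, -0.  ,  1.82,  0.88])]Traceback (most recent call last):
  File "<stdin>", line 5, in <module>
  File "<stdin>", line 5, in <lambda>
  File "<stdin>", line 5, in <genexpr>
TypeError: 'NoneType' object is not subscriptable
```

Run:
```python
from h import *
y=-32
p=env.get_state()["ee_pos"]
env.move_l([p[0],p[1],.38],speed=.25)
env.movep(tcp(.36),down(y))
env.set_gripper(.06)
env.move_l(tcp(.242),speed=.12)
s=env.get_state();print(y,s["clock"],s["contact_force"],s["ee_pos"])
c=env.camera("side");save(c,"side2.png",4,(220,60,150,150))
```

```text
-32 5.45 [ 0.5191159   0.35511053 -0.45252786] [ 0.57633589 -0.07178858  0.22446224]
```

View pics/side2.png

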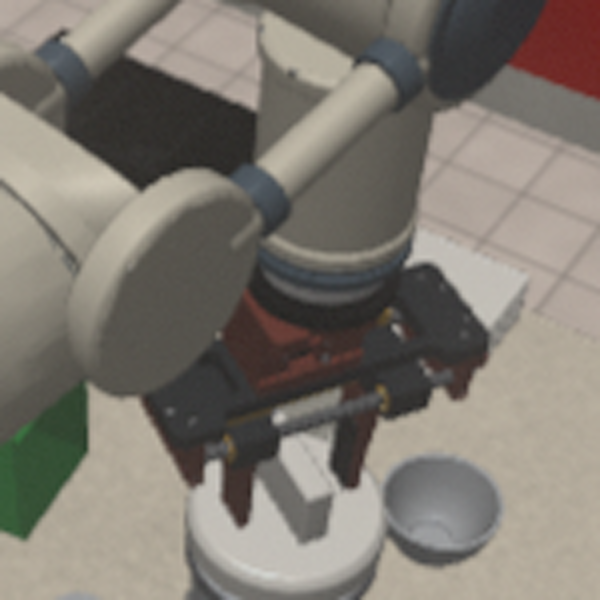

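The crop shows the fingers straddling the bar, with tips at about (238,520) and (350,480) just above the head's top and the bar midway between them. Next I grip and turn 29° clockwise.

Run:
```python
from h import *
env.set_gripper(0,50)
s=env.get_state();print(s["clock"],s["width"],s["grip_force"],s["contact_force"])
for d in(10,20,29):
    env.movep(tcp(.242),down(-32-d))
    s=env.get_state();print(s["clock"],s["width"],np.round(s["contact_force"],1),np.round(s["wrist_torque"],2))
env.hold(.2)
env.set_gripper(.06)
env.move_l(tcp(.33),speed=.2)
p=tcp(.33);env.movep([.42,-.25,p[2]+.05],down(-61))
s=env.get_state();print(s["clock"])
c=env.camera("top");save(c,"top3.png",4,(210,50,150,150))
```

```text
6.225 0.01769319660005896 49.95241463184357 [ 3.19021992 -2.20623224  0.10493051]
6.5167 0.017911624200142938 [ 2.8 -1.9 -1.2] [-0.3  -0.49 -0.18]
6.8083 0.017964882599114634 [ 3.1 -1.6 -2.2] [-0.32 -0.58 -0.15]
7.0833 0.017730011051339863 [ 3.9 -1.6 -2.6] [-0.24 -0.69 -0.17]
9.6417
```

View pics/top3.png

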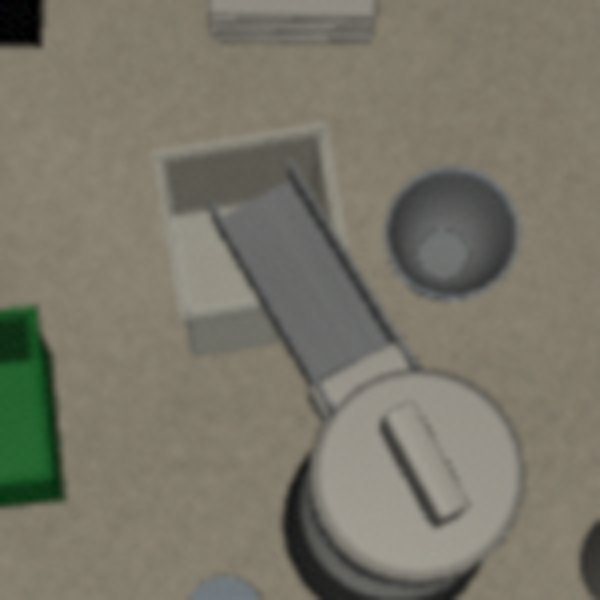

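Run:
```python
from h import *
c=env.camera("top")
P=lambda u,v,z: ray(c,210+(u-1.5)/4,50+(v-1.5)/4,z)
m=P(252,187,.17);t=(P(325,128,.12)+P(185,312,.12))/2;b=P(452,232,.055)
an=lambda d:np.degrees(np.arctan2(d[1],d[0]))
print(m,t,b,np.linalg.norm(m[:2]-t[:2]),an(m[:2]-AX),an(t[:2]-AX))
print(env.get_state()["contact_force"])
```

```text
[0.74849281 0.02297422 0.17      ] [0.74450314 0.02049962 0.12      ] [ 0.75893999 -0.10640777  0.055     ] 0.004694794704011076 28.760576481156917 28.686093340680266
[-1.41401791  0.19050756 -0.3902638 ]
```

The mouth is about 5 mm from the tub's centre. Tub and bowl read within about 2 mm of their first measured positions, and the arm is clear, so I'm handing in.

```bash
python3 -c "
from station import env
print(env.finish_job())"
```

```text
the job is handed in; nothing more can be done
None
```

I turned the head about 29° clockwise and handed the job in: the chute's end measures about 5 mm from the middle of the clear tub, tub and bowl are where they began, and the gripper has let go and is clear. No verdict was shown.

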